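# Click the packing-day wheel round to its pointer

## Robot

A 6-joint arm with a two-finger parallel gripper is mounted at the origin on the work surface. World frame = base frame: x ahead of the robot, y to its left, z up, the work surface at z = 0. Lengths are in m, angles in degrees, forces in N, time in s.
With the tool pointing down it reaches from about 0.375 to 0.9 m from the base axis. Payload 3.1 kg.
Tool frame: the origin (TCP) lies on the centre line of the jaws, within the pads' length; the fingertips stand 8 mm ahead of it and the grasp point (between the pads) lies 11 mm behind it (bot.tip_extent is the distance from the TCP to the fingertips, in m); z points along the fingers, y is the line along which they close (so a half turn about z gives the same grasp; the last joint's range is limited). The gripper opens to 87 mm and grips with 3 to 60 N. Pads are 19 mm wide; open, the fingers measure 117 mm over their backs; the gripper's body (75 mm by 190 mm) begins 51 mm behind the grasp point.
Start: joints at [-86.316, 30.224, 82.088, -0, 67.689, -10.227], TCP at [0.15, -0.607, 0.231] pointing down, gripper open.
Joint ranges: [-176.69, 176.69], [-43.24, 126.21], [12.49, 139.97], [-82, 262], [0, 151.66], [-163.58, 163.58]. Speed limits (degrees/s): [159.86, 159.86, 180, 180, 180, 180].

## Interface

Orientations are given as a 3x3 rotation matrix whose columns are the frame's x, y, z axes.
In Python, from rig import bot, vision, workorder gives the robot as it stands.
- The arm moves only by the shell command python3 -m handwheel 'ROWS'. ROWS is JSON, a list of rows, each an object with "delta_rot": the turn, a rotation vector about the tool's x, y, z in rad, a list of three; "xyz": the shift along the tool's x, y, z in mm, a list of three; "hand": the closure, from -1 (fully open) to 1 (shut). A call has exactly 5 rows; each row is the pose to reach, as a shift and turn from the pose commanded when the call began, along the tool's axes at that moment; what a row does not reach only later rows make up. A row lasts 1/8 s, in which the tool goes at most 62.5 mm and 10.7 degrees, less where a joint would pass 70% of its speed; a pose out of reach is approached as far as the arm can. A call with a gripper value outside its range is refused whole. The fingers move at their own pace and stop on an object; the grip force is fixed at half the most. Time passes only in rows, so rows that repeat a pose let the fingers close, or fill a call up. It gives the time, the measured TCP pose, the force, the opening and the grip force at its end, in the units of the state.
- bot.read_state(): the state, without advancing time (a new reading comes with each control period).
- vision.capture(name): name is "scene" or "side" or "wrist"; returns the picture (384x512x3 uint8, red, green, blue); there is no depth.
- vision.camera_model(name): a dict with "camera_matrix" (3x3 intrinsics, pixels), "camera_from_world" (4x4, takes a point from world to camera coordinates). Camera axes: x right, y up, looking along -z (the intrinsics and any distortion apply to the point x, -y, -z); pixel columns grow to the right and rows downward; lengths in m; the calibration is good to about 2 mm. A picture is of the moment at which its call begins: read the wrist's pose just before it. camera_model takes no time and is no camera call; for the wrist camera it gives the pose at the moment of the call.
- workorder.hand_in(): hands the job in; it is judged then, once.
The state is a dict: "time_s": time; "joint_positions": joint angles; "qvel": joint speeds; "tau": joint torques, N m; "position": TCP position; "tcp_rot": TCP orientation; "force": force on the tool from outside, world axes, zero at the start; "moment": the same for the moment, N m; "opening": opening from 0.0 (shut) to 1.0 (fully open); "grasp_force": force on a finger pad.
Only numpy, scipy, OpenCV 4.12 (cv2) and the standard library are available. Lean on these libraries where they do the work, as an engineer would, in place of code of your own. Each camera call takes 0.05 s, during which the arm holds its last target. There are 200 camera calls.

## Task

Set the packing-day counter on the freezer top to its first day: with a fingertip, flick the edge of the black seven-armed wheel clockwise (seen from above), click by click, until the arm that carries the upright steel pin rests at the counter's fixed steel pointer, without going past it. Let the wheel rest untouched when it is one click short, then give it the last click. Do not lift the counter or shove it along, and leave everything else where it stands.

Things in the scene. Friction and masses are not known exactly. Their poses are not given: they have to be found in the camera images.
- counter: The counter's base, loose but heavy (about 2.4 kg): a steel plate 12 mm thick, x = -80 to +110 mm, y = -75 to +75 mm in its own frame. Origin on its underside, below the wheel's axis; z up; +x points from the axis to the pointer. A round grey housing, radius 33 mm, stands on it 38 mm high under the wheel's hub. It does not slide under a push of a few newtons.
- wheel_centre (a point): Point on the wheel's upright axis, 54 mm above the freezer top. The black wheel lies flat: a hub of radius 30 mm and seven equal straight arms 51.4 degrees apart, each 10 mm wide, ending 72 mm from the axis. Hub and arms span heights 40 to 54 mm, with free air below the arms down to 12 mm. A fingertip fits down into the gaps (33 mm clear between arms at 50 mm from the axis, 49 mm at 68 mm).
- pointer_tip (a point): Tip of the fixed steel pointer on the base, a wedge outside the wheel, 83 mm from the wheel's axis, 50 mm above the freezer top. Pointer and its post reach from 83 to 103 mm from the axis, 20 mm wide, 50 mm high.
- pin_top (a point): Top of the steel pin (10 mm diameter, 18 mm high) standing on one arm, 62 mm from the wheel's axis; its top is 72 mm above the freezer top. It turns with the wheel and shows which arm has to come to the pointer.
- day_wheel (a joint): Wheel angle in rad, growing clockwise seen from above; 0: pin's arm at the pointer. Starts 2 to 4 clicks short, about -1.80, -2.69 or -3.59. It clicks every 0.898 rad (an arm is then at the pointer): a sprung detent resists at first with about 2 N at an arm's end, gives way half way and draws the wheel on into the next click; let go sooner, it springs back.
- tape: Bystander: roll of brown tape lying flat, 84 mm across, 30 mm high; origin at the centre of its underside.
- spice: Bystander: small jar, 44 mm across, 75 mm high; origin at the centre of its underside.
- labels: Bystander: block of paper labels 70 x 50 x 30 mm; origin at the centre of its underside.
- tub: Bystander: lidded plastic tub 138 x 108 x 78 mm; origin at the centre of its underside.
- bowl: Bystander: plastic bowl, 140 mm across, 60 mm high; origin at the centre of its underside.
- mug: Bystander: white mug, 80 mm across, 90 mm high; origin at the centre of its underside.
- spatula: Bystander: wooden-handled spatula lying flat; origin under its middle.

How it is judged (in metres and radians):
On the way:
1. the wheel rests, untouched, one click short of the pointer (value of joint day_wheel between -1.1 and -0.7 rad and contact force between the fingers and counter below 0.1 N), for 0.2 s.
At the end, for the whole second after the job is handed in: The pin's arm rests in its click at the pointer (wheel within 0.2 rad of 0, reached clockwise), and the counter stands flat within 25 mm of where it stood (value of joint day_wheel between -0.2 and 0.2 rad and velocity of joint day_wheel between -0.1 and 0.1 rad/s and distance of counter from where it was at the start of the episode below 0.025 m and height (world z) of counter below 0.008 m and angle between counter's own z axis and vertical below 0.05 rad); the robot touches nothing.
It fails at once if the wheel was turned past the pointer (value of joint day_wheel above 0.45 rad).
It fails at once if the counter was lifted or tipped (height (world z) of counter above 0.012 m or angle between counter's own z axis and vertical above 0.12 rad).
It fails at once if the counter was shoved along (distance of counter from where it was at the start of the episode above 0.03 m).
It fails at once if a bystander was moved or lifted (distance of any of tape, spice, labels, tub, bowl, mug, spatula from where it was at the start of the episode above 0.03 m).
It also fails if it takes over 64 s, if anything falls off the work surface, if the arm or the gripper's body presses on something with over 40 N, if the wrist force passes 120 N, or if a joint passes its speed limit or range.

## Working session

There is one attempt and no reset: what is moved stays moved. The work goes in short steps, Python scripts to look and compute and a shell command to move; the robot and the scene stay as the last step left them, time stands still between calls to the robot, and variables do not carry over. Pictures are saved under pics/ and viewed, at most 10 in all, crops included, and the job is handed in when it is done.

```bash
mkdir -p pics; python3 - <<'E'
from rig import bot,vision
import cv2,numpy as np
a=vision.capture("scene");b=vision.capture("side")
cv2.imwrite("pics/a.png",a[:,:,::-1]);cv2.imwrite("pics/b.png",b[:,:,::-1])
s=bot.read_state();print(s['time_s'],s['position'],s['tcp_rot'],s['opening'])
for n in("scene","side"):
  m=vision.camera_model(n);print(m)
E
```

```text
0.1 [ 0.15025075 -0.60602104  0.2296858 ] [[ 9.70662836e-01  2.40444669e-01 -1.42315533e-04]
 [ 2.40444495e-01 -9.70661000e-01  1.91499273e-03]
 [ 3.22309655e-04 -1.89303126e-03 -9.99998156e-01]] 0.9991759817661976
{'camera_matrix': array([[432.40721251,   0.        , 256.10911974],
       [  0.        , 432.40721251, 188.80127878],
       [  0.        ,   0.        ,   1.        ]]), 'camera_from_world': array([[-0.59929783,  0.80039586, -0.01444198,  0.30761403],
       [-0.63409563, -0.46361384,  0.61885777,  0.28216289],
       [ 0.4886357 ,  0.38003772,  0.78537029, -1.58630998],
       [ 0.        ,  0.        ,  0.        ,  1.        ]])}
{'camera_matrix': array([[469.61495606,   0.        , 259.95700236],
       [  0.        , 469.61495606, 190.85340396],
       [  0.        ,   0.        ,   1.        ]]), 'camera_from_world': array([[-0.92075755, -0.3897616 , -0.01707134,  0.49181244],
       [ 0.29213678, -0.71781294,  0.63198155, -0.20122572],
       [-0.25857616,  0.57691462,  0.77479539, -1.50017938],
       [ 0.        ,  0.        ,  0.        ,  1.        ]])}
```

View pics/a.png

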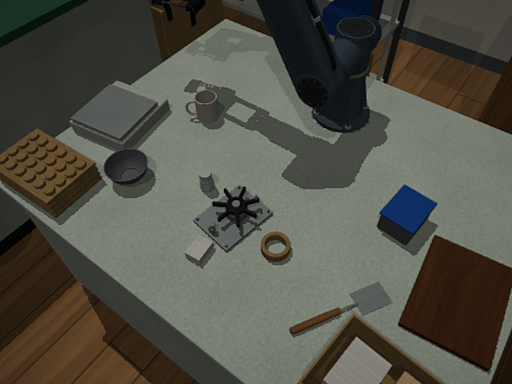

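View pics/b.png

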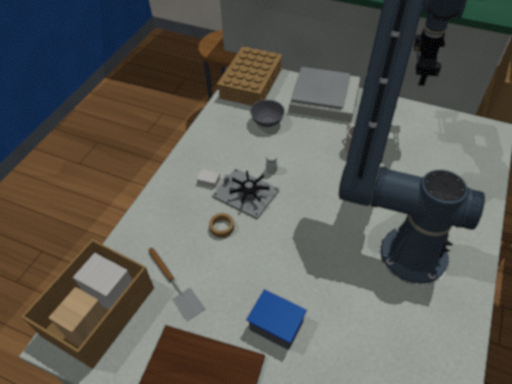

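The scene view shows the wheel hub at about (237,205) and the side view shows it at (250,186). I'll triangulate it and zoom in.

```bash
cat > h.py <<'E'
import numpy as np
from rig import bot,vision
def ray(n,uv,m=None):
    m=m or vision.camera_model(n);K=m['camera_matrix'];T=m['camera_from_world']
    d=np.linalg.inv(K)@[uv[0],uv[1],1];d=T[:3,:3].T@(d*[1,-1,-1])
    return -T[:3,:3].T@T[:3,3],d
def onz(n,uv,z,m=None):
    c,d=ray(n,uv,m);return c+d*(z-c[2])/d[2]
E
python3 - <<'E'
from h import *
import cv2
print(onz("scene",(237,205),.054),onz("side",(250,186),.054))
a=cv2.imread("pics/a.png")[155:275,160:310];b=cv2.imread("pics/b.png")[145:245,185:310]
a=cv2.resize(a,(450,360),interpolation=2);b=cv2.resize(b,(450,360),interpolation=2)
cv2.imwrite("pics/c.png",np.vstack([a,b])[:600] if 0 else cv2.resize(np.hstack([a,b]),(800,320)))
E
```

```text
[ 0.58401535 -0.01589134  0.054     ] [ 0.57908803 -0.02043275  0.054     ]
```

View pics/c.png

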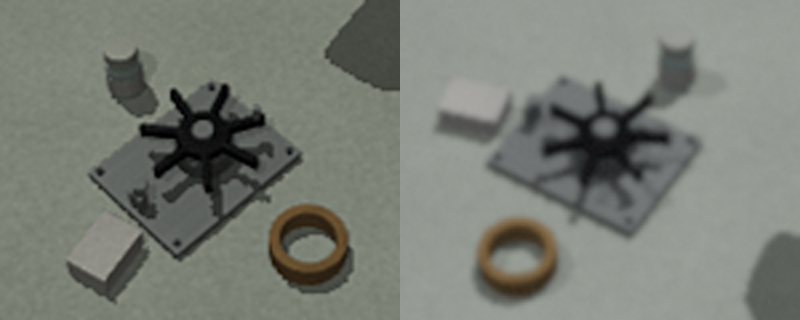

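Wheel axis is about (0.582,-0.018). The pointer is toward the labels at lower left. I'll move above it for a wrist view.

```bash
python3 -m handwheel '[{"delta_rot":[0,0,0],"xyz":[35,-25,-45],"hand":-1},{"delta_rot":[0,0,0],"xyz":[70,-55,-80],"hand":0},{"delta_rot":[0,0,0],"xyz":[110,-90,-110],"hand":1},{"delta_rot":[0,0,0],"xyz":[155,-125,-120],"hand":1},{"delta_rot":[0,0,0],"xyz":[200,-165,-120],"hand":1}]' && python3 -m handwheel '[{"delta_rot":[0,0,0],"xyz":[45,-38,0],"hand":1},{"delta_rot":[0,0,0],"xyz":[90,-76,0],"hand":1},{"delta_rot":[0,0,0],"xyz":[135,-114,0],"hand":1},{"delta_rot":[0,0,0],"xyz":[180,-152,0],"hand":1},{"delta_rot":[0,0,0],"xyz":[220,-190,0],"hand":1}]' && python3 -m handwheel '[{"delta_rot":[0,0,0],"xyz":[40,-35,0],"hand":1},{"delta_rot":[0,0,0],"xyz":[80,-65,0],"hand":1},{"delta_rot":[0,0,0],"xyz":[110,-90,0],"hand":1},{"delta_rot":[0,0,0],"xyz":[110,-90,0],"hand":1},{"delta_rot":[0,0,0],"xyz":[110,-90,0],"hand":1}]'
python3 - <<'E'
from h import *
import cv2
s=bot.read_state();m=vision.camera_model("wrist")
w=vision.capture("wrist");cv2.imwrite("pics/w1.png",w[:,:,::-1])
print(s['time_s'],s['position'],s['tcp_rot'],s['opening'],s['joint_positions'])
E
```

```text
time_s: 0.72
position: [0.3058, -0.3975, 0.3515]
tcp_rot: [[0.971, 0.24, 0.001], [0.24, -0.971, -0.002], [0.001, 0.002, -1.0]]
force: [1.1, -0.6, 0.4]
opening: 0.633
grasp_force: 0.0
time_s: 1.35
position: [0.4734, -0.1592, 0.3503]
tcp_rot: [[0.971, 0.241, -0.0], [0.241, -0.971, 0.0], [-0.0, -0.0, -1.0]]
force: [0.4, -0.5, -0.6]
opening: 0.059
grasp_force: 0.0
time_s: 1.98
position: [0.5571, -0.0475, 0.35]
tcp_rot: [[0.971, 0.241, -0.002], [0.241, -0.971, -0.0], [-0.002, -0.0, -1.0]]
force: [-0.5, 0.2, -0.3]
opening: 0.004
grasp_force: 0.0
1.975 [ 0.55713107 -0.04747593  0.35000577] [[ 9.70602241e-01  2.40683445e-01 -1.66372920e-03]
 [ 2.40683388e-01 -9.70603652e-01 -2.37411826e-04]
 [-1.67196274e-03 -1.69999531e-04 -9.99998588e-01]] 0.0036829843225770075 [-1.62992500e+01  1.83232196e+01  8.23891042e+01 -4.05036431e-02
  7.93753547e+01  5.97813585e+01]
```

View pics/w1.png

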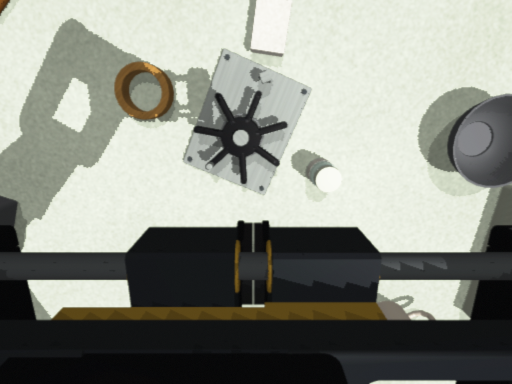

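The wrist view has the hub at (241,138), the pin at (210,166), and the pointer's arm tip at (258,95) with the pointer at about (262,77). Going clockwise, the pin is 3 clicks short.

```bash
python3 - <<'E'
from h import *
import cv2
m=vision.camera_model("wrist");w=cv2.imread("pics/w1.png")
g=w.max(2);blk=((g<60)).astype(np.uint8);blk[220:]=0
n,l,st,c=cv2.connectedComponentsWithStats(blk)
print(st[l[125,232]] if l[125,232] else 'x')
mask=l==l[125,232];ys,xs=np.nonzero(mask)
P=np.array([onz("wrist",(x,y),.054,m) for x,y in zip(xs,ys)])[:,:2]
(ctr,r)=cv2.minEnclosingCircle(P.astype(np.float32)*1000);print(ctr,r)
H=onz("wrist",(241,138),.054,m);print("hub",H)
for k,q,z in(("ptr",(262,78),.05),("pin",(210,166),.072),("arm0",(258,95),.054),("left",(197,130),.054),("tape",(143,92),.03),("spice",(328,178),.075),("lab",(270,25),.03)):
  p=onz("wrist",q,z,m);d=p-H;print(k,p.round(4),np.hypot(*d[:2]).round(4),np.degrees(np.arctan2(d[1],d[0])).round(1))
# arm angles
d=P-np.array(ctr)/1000;rr=np.hypot(*d.T);th=np.degrees(np.arctan2(d[:,1],d[:,0]));th=th[(rr>.045)&(rr<.07)]
print(np.degrees(np.angle(np.exp(7j*np.radians(th)).mean()))/7, np.histogram(th,36,(-180,180))[0])
cv2.imwrite("pics/w1c.png",cv2.resize(w[40:210,160:340],(720,600) and None,fx=3.3,fy=3.3,interpolation=2))
E
```

```text
[ 194   92   93   92 2127]
(584.4365844726562, -20.881338119506836) 70.919677734375
hub [ 0.58350018 -0.02256462  0.054     ]
ptr [ 0.6732 -0.0323  0.05  ] 0.0902 -6.2
pin [0.5346 0.0122 0.072 ] 0.06 144.6
arm0 [ 0.6491 -0.0323  0.054 ] 0.0663 -8.5
left [0.5793 0.0437 0.054 ] 0.0664 93.7
tape [0.6126 0.1379 0.03  ] 0.1631 79.7
spice [ 0.5595 -0.1616  0.075 ] 0.1411 -99.8
lab [ 0.747  -0.0258  0.03  ] 0.1635 -1.2
-8.925655385473208 [ 0 68 17  0  0  0 54 37  0  0  0 48 50  0  0  0 42 52  0  0  0 31 88  0
  0  0 24 90  0  0  0  0 42  2  0  0]
```

View pics/w1c.png

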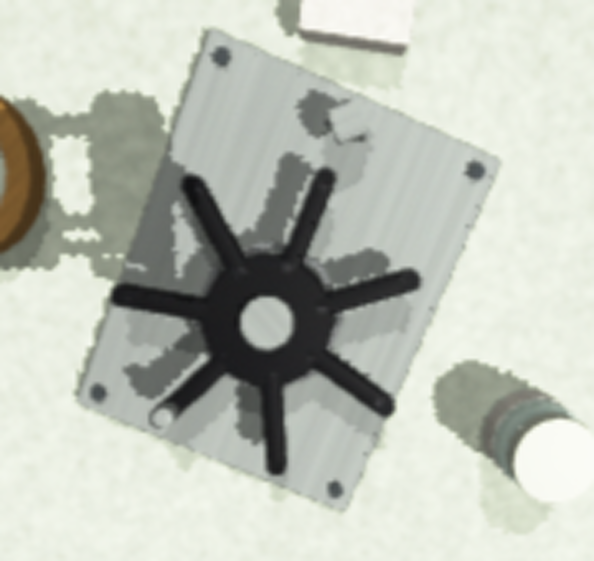

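Pin is confirmed 3 clicks short. The plan is to put the closed fingertips in the gap at azimuth 118°, 70 mm from the axis. They then sweep 50° clockwise, stopping mid-gap so they can't push the wheel past its click. First I'll hover.

```bash
python3 -m handwheel '[{"delta_rot":[0,0,-0.1],"xyz":[8,-45,20],"hand":1},{"delta_rot":[0,0,-0.244],"xyz":[15,-87,60],"hand":1},{"delta_rot":[0,0,-0.244],"xyz":[15,-87,120],"hand":1},{"delta_rot":[0,0,-0.244],"xyz":[15,-87,180],"hand":1},{"delta_rot":[0,0,-0.244],"xyz":[15,-87,240],"hand":1}]' && python3 -m handwheel '[{"delta_rot":[0,0,0],"xyz":[0,0,20],"hand":1},{"delta_rot":[0,0,0],"xyz":[0,0,20],"hand":1},{"delta_rot":[0,0,0],"xyz":[0,0,20],"hand":1},{"delta_rot":[0,0,0],"xyz":[0,0,20],"hand":1},{"delta_rot":[0,0,0],"xyz":[0,0,20],"hand":1}]'
python3 - <<'E'
from h import *
import cv2
s=bot.read_state();C=np.array([.584,-.0215]);d=s['position'][:2]-C
print(s['position'],np.hypot(*d),np.degrees(np.arctan2(d[1],d[0])),np.degrees(np.arctan2(-s['tcp_rot'][1][1],-s['tcp_rot'][0][1])))
a=vision.capture("scene");b=vision.capture("side")
a=a[130:250,160:310];b=b[120:220,185:310]
cv2.imwrite("pics/d.png",cv2.resize(np.hstack([cv2.resize(a,(450,360)),cv2.resize(b,(450,360))]),(800,320))[:,:,::-1])
E
```

```text
time_s: 2.65
position: [0.5514, 0.0395, 0.1095]
tcp_rot: [[0.885, 0.466, 0.002], [0.466, -0.885, -0.0], [0.001, 0.001, -1.0]]
force: [1.2, -1.1, -0.7]
opening: 0.006
grasp_force: 0.0
time_s: 3.28
position: [0.5521, 0.0406, 0.0918]
tcp_rot: [[0.884, 0.468, 0.003], [0.468, -0.884, -0.0], [0.002, 0.001, -1.0]]
force: [0.2, -0.3, 0.8]
opening: 0.006
grasp_force: 0.0
[0.5521386  0.04064457 0.09183943] 0.06983621333759375 117.14412584216213 117.88942703254213
```

View pics/d.png

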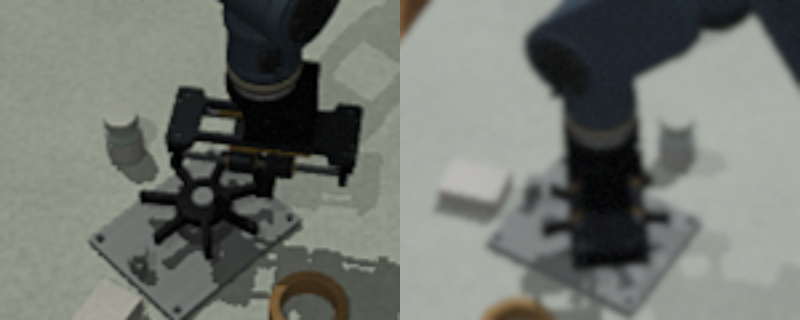

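Fingertips hang over the gap at azimuth 117°, next to the arm. I'll lower and make the first half of the sweep.

```bash
python3 -m handwheel '[{"delta_rot":[0,0,0],"xyz":[0,0,20],"hand":1},{"delta_rot":[0,0,0],"xyz":[0,0,40],"hand":1},{"delta_rot":[0,0,0],"xyz":[0,0,54],"hand":1},{"delta_rot":[0,0,0],"xyz":[0,0,54],"hand":1},{"delta_rot":[0,0,0],"xyz":[0,0,54],"hand":1}]' && python3 -m handwheel '[{"delta_rot":[0,0,0.087],"xyz":[6.1,0.3,0],"hand":1},{"delta_rot":[0,0,0.175],"xyz":[12.2,1.1,0],"hand":1},{"delta_rot":[0,0,0.262],"xyz":[18.1,2.4,0],"hand":1},{"delta_rot":[0,0,0.349],"xyz":[23.9,4.2,0],"hand":1},{"delta_rot":[0,0,0.436],"xyz":[29.6,6.6,0],"hand":1}]'
```

```text
time_s: 4.0
position: [0.5518, 0.0408, 0.037]
tcp_rot: [[0.884, 0.468, 0.001], [0.468, -0.884, -0.0], [0.001, 0.0, -1.0]]
force: [-0.0, 0.1, 0.6]
opening: 0.008
grasp_force: 0.0
time_s: 4.62
position: [0.5802, 0.0489, 0.0373]
tcp_rot: [[0.999, 0.048, -0.001], [0.048, -0.999, -0.0], [-0.001, 0.0, -1.0]]
force: [-1.5, -0.0, 0.6]
opening: 0.004
grasp_force: 0.6
```

The fingertips feel 1.5 N against the motion, so they are on the arm. I'll finish the sweep, then lift.

```bash
python3 -m handwheel '[{"delta_rot":[0,0,0.087],"xyz":[6.1,0.3,0],"hand":1},{"delta_rot":[0,0,0.175],"xyz":[12.2,1.1,0],"hand":1},{"delta_rot":[0,0,0.262],"xyz":[18.1,2.4,0],"hand":1},{"delta_rot":[0,0,0.349],"xyz":[23.9,4.2,0],"hand":1},{"delta_rot":[0,0,0.436],"xyz":[29.6,6.6,0],"hand":1}]' && python3 -m handwheel '[{"delta_rot":[0,0,0],"xyz":[0,0,0],"hand":1},{"delta_rot":[0,0,0],"xyz":[0,0,-20],"hand":1},{"delta_rot":[0,0,0],"xyz":[0,0,-54],"hand":1},{"delta_rot":[0,0,0],"xyz":[0,0,-54],"hand":1},{"delta_rot":[0,0,0],"xyz":[0,0,-54],"hand":1}]'
python3 - <<'E'
from h import *
import cv2
a=vision.capture("scene");m=vision.camera_model("wrist");w=vision.capture("wrist")
a=cv2.resize(a[130:250,160:310],(450,360));w=cv2.resize(w,(480,360))
cv2.imwrite("pics/e.png",cv2.resize(np.hstack([a,w]),(800,310))[:,:,::-1])
E
```

```text
time_s: 5.25
position: [0.6113, 0.0437, 0.0376]
tcp_rot: [[0.926, -0.378, 0.002], [-0.378, -0.926, -0.0], [0.002, -0.0, -1.0]]
force: [-0.1, 0.9, 0.7]
opening: 0.003
grasp_force: 0.0
time_s: 5.88
position: [0.6102, 0.0438, 0.0913]
tcp_rot: [[0.927, -0.375, 0.0], [-0.375, -0.927, -0.0], [0.0, -0.0, -1.0]]
force: [-0.7, -0.3, -0.1]
opening: 0.005
grasp_force: 0.0
```

View pics/e.png

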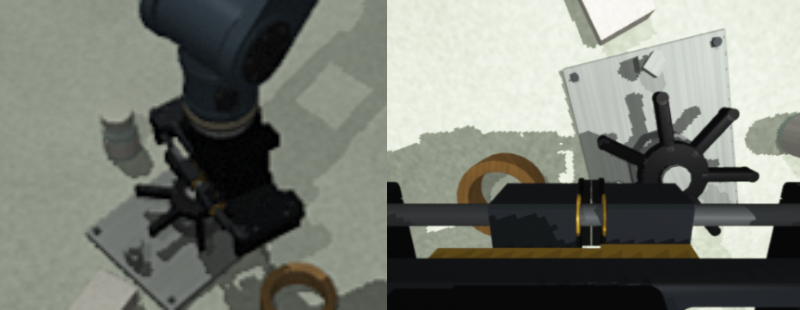

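An arm sits at the pointer again: one click done. I'll return at height for click two.

```bash
python3 -m handwheel '[{"delta_rot":[0,0,-0.175],"xyz":[-12.2,1.1,0],"hand":1},{"delta_rot":[0,0,-0.349],"xyz":[-23.9,4.2,0],"hand":1},{"delta_rot":[0,0,-0.524],"xyz":[-35,9.4,0],"hand":1},{"delta_rot":[0,0,-0.698],"xyz":[-45,16.4,0],"hand":1},{"delta_rot":[0,0,-0.873],"xyz":[-53.6,25,0],"hand":1}]' && python3 -m handwheel '[{"delta_rot":[0,0,0],"xyz":[0,0,0],"hand":1},{"delta_rot":[0,0,0],"xyz":[0,0,20],"hand":1},{"delta_rot":[0,0,0],"xyz":[0,0,40],"hand":1},{"delta_rot":[0,0,0],"xyz":[0,0,54],"hand":1},{"delta_rot":[0,0,0],"xyz":[0,0,54],"hand":1}]'
```

```text
time_s: 6.6
position: [0.5502, 0.0409, 0.0896]
tcp_rot: [[0.88, 0.474, -0.002], [0.474, -0.88, 0.0], [-0.002, -0.001, -1.0]]
force: [-1.1, -0.2, -0.4]
opening: 0.007
grasp_force: 0.0
time_s: 7.22
position: [0.5509, 0.0408, 0.0353]
tcp_rot: [[0.884, 0.468, -0.002], [0.468, -0.884, 0.0], [-0.002, -0.001, -1.0]]
force: [-0.5, 0.5, 0.5]
opening: 0.002
grasp_force: 0.0
```

Down cleanly in the gap. I'll sweep, lift, and back away to look.

```bash
python3 -m handwheel '[{"delta_rot":[0,0,0.087],"xyz":[6.1,0.3,0],"hand":1},{"delta_rot":[0,0,0.175],"xyz":[12.2,1.1,0],"hand":1},{"delta_rot":[0,0,0.262],"xyz":[18.1,2.4,0],"hand":1},{"delta_rot":[0,0,0.349],"xyz":[23.9,4.2,0],"hand":1},{"delta_rot":[0,0,0.436],"xyz":[29.6,6.6,0],"hand":1}]' && python3 -m handwheel '[{"delta_rot":[0,0,0.087],"xyz":[6.1,0.3,0],"hand":1},{"delta_rot":[0,0,0.175],"xyz":[12.2,1.1,0],"hand":1},{"delta_rot":[0,0,0.262],"xyz":[18.1,2.4,0],"hand":1},{"delta_rot":[0,0,0.349],"xyz":[23.9,4.2,0],"hand":1},{"delta_rot":[0,0,0.436],"xyz":[29.6,6.6,0],"hand":1}]' && python3 -m handwheel '[{"delta_rot":[0,0,0],"xyz":[0,0,0],"hand":1},{"delta_rot":[0,0,0],"xyz":[0,0,-20],"hand":1},{"delta_rot":[0,0,0],"xyz":[0,0,-60],"hand":1},{"delta_rot":[0,0,0],"xyz":[0,0,-120],"hand":1},{"delta_rot":[0,0,0],"xyz":[0,0,-180],"hand":1}]' && python3 -m handwheel '[{"delta_rot":[0,0,-0.175],"xyz":[-15,25,-40],"hand":1},{"delta_rot":[0,0,-0.349],"xyz":[-30,50,-80],"hand":1},{"delta_rot":[0,0,-0.524],"xyz":[-40,75,-130],"hand":1},{"delta_rot":[0,0,-0.628],"xyz":[-50,105,-132],"hand":1},{"delta_rot":[0,0,-0.628],"xyz":[-50,105,-132],"hand":1}]'
python3 - <<'E'
from h import *
import cv2
s=bot.read_state();print(s['time_s'],s['position'])
w=vision.capture("wrist");cv2.imwrite("pics/w2.png",w[:230,:,::-1])
E
```

```text
time_s: 7.85
position: [0.5804, 0.0487, 0.037]
tcp_rot: [[0.999, 0.048, -0.001], [0.048, -0.999, -0.0], [-0.001, 0.0, -1.0]]
force: [-1.8, -1.1, -0.7]
opening: 0.006
grasp_force: 0.7
time_s: 8.48
position: [0.6114, 0.0437, 0.0373]
tcp_rot: [[0.926, -0.378, 0.001], [-0.378, -0.926, -0.0], [0.001, -0.0, -1.0]]
force: [0.6, -0.0, 0.3]
opening: 0.003
grasp_force: 0.0
time_s: 9.1
position: [0.61, 0.0439, 0.2196]
tcp_rot: [[0.927, -0.374, 0.001], [-0.374, -0.927, 0.0], [0.0, -0.0, -1.0]]
force: [0.1, -0.7, -1.2]
opening: 0.006
grasp_force: 0.0
time_s: 9.72
position: [0.5235, -0.0356, 0.3509]
tcp_rot: [[0.971, 0.239, 0.003], [0.239, -0.971, -0.001], [0.002, 0.002, -1.0]]
force: [-0.4, -0.2, 0.7]
opening: 0.004
grasp_force: 0.0
9.725 [ 0.52348768 -0.03564229  0.35085406]
```

View pics/w2.png

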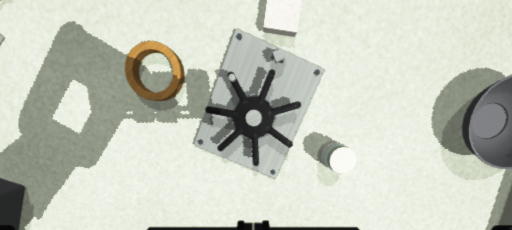

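The pin is at (231,76), one click left of the pointer, with the wheel resting in its detent (arm at (271,72)). Now the last click.

```bash
python3 -m handwheel '[{"delta_rot":[0,0,-0.1],"xyz":[22,-33,20],"hand":1},{"delta_rot":[0,0,-0.247],"xyz":[45,-67,60],"hand":1},{"delta_rot":[0,0,-0.247],"xyz":[45,-67,120],"hand":1},{"delta_rot":[0,0,-0.247],"xyz":[45,-67,180],"hand":1},{"delta_rot":[0,0,-0.247],"xyz":[45,-67,230],"hand":1}]' && python3 -m handwheel '[{"delta_rot":[0,0,0],"xyz":[0,0,15],"hand":1},{"delta_rot":[0,0,0],"xyz":[0,0,31],"hand":1},{"delta_rot":[0,0,0],"xyz":[0,0,31],"hand":1},{"delta_rot":[0,0,0],"xyz":[0,0,31],"hand":1},{"delta_rot":[0,0,0],"xyz":[0,0,31],"hand":1}]'
```

```text
time_s: 10.4
position: [0.5518, 0.0424, 0.116]
tcp_rot: [[0.882, 0.472, -0.002], [0.472, -0.882, 0.001], [-0.001, -0.002, -1.0]]
force: [0.2, 0.0, -1.0]
opening: 0.006
grasp_force: 0.0
time_s: 11.02
position: [0.5534, 0.0408, 0.0889]
tcp_rot: [[0.882, 0.471, 0.003], [0.471, -0.882, -0.0], [0.002, 0.002, -1.0]]
force: [-0.3, -0.0, -0.2]
opening: 0.0
grasp_force: 0.0
```

```bash
python3 -m handwheel '[{"delta_rot":[0,0,0],"xyz":[0,0,20],"hand":1},{"delta_rot":[0,0,0],"xyz":[0,0,40],"hand":1},{"delta_rot":[0,0,0],"xyz":[0,0,53],"hand":1},{"delta_rot":[0,0,0],"xyz":[0,0,53],"hand":1},{"delta_rot":[0,0,0],"xyz":[0,0,53],"hand":1}]' && python3 -m handwheel '[{"delta_rot":[0,0,0.087],"xyz":[6.1,0.3,0],"hand":1},{"delta_rot":[0,0,0.175],"xyz":[12.2,1.1,0],"hand":1},{"delta_rot":[0,0,0.262],"xyz":[18.1,2.4,0],"hand":1},{"delta_rot":[0,0,0.349],"xyz":[23.9,4.2,0],"hand":1},{"delta_rot":[0,0,0.436],"xyz":[29.6,6.6,0],"hand":1}]' && python3 -m handwheel '[{"delta_rot":[0,0,0.087],"xyz":[6.1,0.3,0],"hand":1},{"delta_rot":[0,0,0.175],"xyz":[12.2,1.1,0],"hand":1},{"delta_rot":[0,0,0.262],"xyz":[18.1,2.4,0],"hand":1},{"delta_rot":[0,0,0.349],"xyz":[23.9,4.2,0],"hand":1},{"delta_rot":[0,0,0.436],"xyz":[29.6,6.6,0],"hand":1}]' && python3 -m handwheel '[{"delta_rot":[0,0,0],"xyz":[0,0,0],"hand":1},{"delta_rot":[0,0,0],"xyz":[0,0,-20],"hand":1},{"delta_rot":[0,0,0],"xyz":[0,0,-60],"hand":1},{"delta_rot":[0,0,0],"xyz":[0,0,-120],"hand":1},{"delta_rot":[0,0,0],"xyz":[0,0,-180],"hand":1}]' && python3 -m handwheel '[{"delta_rot":[0,0,-0.175],"xyz":[-15,25,-40],"hand":1},{"delta_rot":[0,0,-0.349],"xyz":[-30,50,-80],"hand":1},{"delta_rot":[0,0,-0.524],"xyz":[-40,75,-130],"hand":1},{"delta_rot":[0,0,-0.628],"xyz":[-50,105,-132],"hand":1},{"delta_rot":[0,0,-0.628],"xyz":[-50,105,-132],"hand":1}]'
python3 - <<'E'
from h import *
import cv2
w=vision.capture("wrist");cv2.imwrite("pics/w3.png",w[:230,:,::-1])
E
```

```text
time_s: 11.65
position: [0.553, 0.0409, 0.0352]
tcp_rot: [[0.882, 0.471, 0.001], [0.471, -0.882, -0.0], [0.001, 0.001, -1.0]]
force: [-0.4, -0.2, -0.2]
opening: 0.004
grasp_force: 0.0
time_s: 12.28
position: [0.5813, 0.0491, 0.0353]
tcp_rot: [[0.999, 0.052, -0.001], [0.052, -0.999, -0.0], [-0.001, 0.0, -1.0]]
force: [-1.1, -0.5, 0.4]
opening: 0.006
grasp_force: 0.5
time_s: 12.9
position: [0.6123, 0.0441, 0.0355]
tcp_rot: [[0.927, -0.375, 0.002], [-0.375, -0.927, -0.0], [0.002, -0.0, -1.0]]
force: [-0.3, -0.4, -0.1]
opening: 0.008
grasp_force: 0.0
time_s: 13.52
position: [0.611, 0.0443, 0.2176]
tcp_rot: [[0.929, -0.371, 0.001], [-0.371, -0.929, -0.0], [0.001, -0.0, -1.0]]
force: [0.7, 0.1, -0.1]
opening: 0.005
grasp_force: 0.0
time_s: 14.15
position: [0.5246, -0.0355, 0.3488]
tcp_rot: [[0.97, 0.242, 0.003], [0.242, -0.97, -0.001], [0.002, 0.002, -1.0]]
force: [0.6, -0.5, -0.1]
opening: 0.008
grasp_force: 0.0
```

View pics/w3.png

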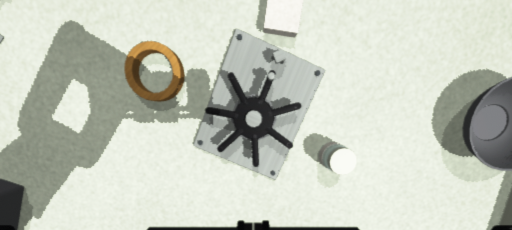

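The pin, at (271,75), is on the arm resting at the pointer (277,57), and the base and the bystanders in view have not moved.

```bash
python3 -c "
from rig import workorder
print(workorder.hand_in())"
```

```text
the job is handed in; nothing more can be done
None
```

The counter is set to its first day: three clockwise clicks, with a rest one click short, brought the pin's arm to the pointer. The last wrist picture shows it resting there, and the job is handed in; the hand-in returned no verdict.

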